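# Shut and bolt the document box

### The arm

A 6-joint arm with a two-finger parallel gripper is mounted at the origin on a cart in front of the work surface, level with it; the furniture and walls round the work are solid. World frame = base frame: x ahead of the robot, y to its left, z up, the work surface at z = 0. Lengths are in m, angles in rad, forces in N, time in s.
With the tool pointing down it reaches from about 0.25 to 0.8 m from the base axis. Payload 3.9 kg.
Tool frame: the origin (TCP) lies at the very end of the fingers, on their centre line; the grasp point (between the pads) lies 19 mm behind it; z points along the fingers, y is the line along which they close (so a half turn about z gives the same grasp; the last joint's range is limited). The gripper opens to 85 mm and grips with 20 to 120 N. Pads are 22 mm wide; open, the fingers measure 114 mm over their backs; the gripper's body (76 mm by 85 mm) begins 54 mm behind the grasp point. The pads swing forward as they close: fully open they stand 13 mm farther back than shut.
Start: joints at [1.115, 0.26, -0.138, 1.173, 0, 1.571], TCP at [0.231, 0.471, 0.231] pointing down, gripper open.
Joint ranges: [-2.78, 2.78], [-0.83, 1.72], [-1.28, 1.37], [-1.9, 2.12], [-1.57, 1.48], [-3.14, 3.14]. Speed limits (rad/s): [2.57, 2.57, 3.14, 3.14, 3.14, 3.14].

### API

Orientations are given as a unit quaternion [w, x, y, z].
In Python, from station import env gives the robot as it stands.
- The arm moves only by the tool jog_arm, never from a script. Its argument "rows" is a list of rows, each a list of 3 entries, a list of its own where there are three numbers: the finger opening in mm, from 0 to 85.4, then the shift along the tool's x, y, z in mm, then the turn, a rotation vector about the tool's x, y, z in degrees. In form: [[grip, [tx, ty, tz], [wx, wy, wz]], ...]. A call has 1 to 10 rows; each row is the pose to reach, as a shift and turn from the pose commanded when the call began, along the tool's axes at that moment; what a row does not reach only later rows make up. A row lasts 1/10 s, in which the tool goes at most 50 mm and 8.59 degrees, less where a joint would pass 70% of its speed; a pose out of reach is approached as far as the arm can. A call with a gripper value outside its range is refused whole. The fingers move at their own pace and stop on an object; the grip force is fixed at half the most. Time passes only in rows, so rows that repeat a pose let the fingers close. It gives the time, the measured TCP pose, the force, the opening and the grip force at its end, in the units of the state.
- env.read_state(): the state, without advancing time (a new reading comes with each control period).
- env.get_image(name): name is "scene" or "side" or "wrist"; returns the picture (420x560x3 uint8, red, green, blue); there is no depth.
- env.calibration(name): a dict with "intrinsics" (3x3 intrinsics, pixels), "world_from_camera" (4x4, takes a point from camera to world coordinates); the wrist camera has in their place "tool_from_camera" (4x4, takes a point from camera to tool coordinates, whose origin is the TCP and whose axes are the flange's). Camera axes: x right, y down, z forward; pixel columns grow to the right and rows downward; lengths in m; the calibration is good to about 2 mm. A picture is of the moment at which its call begins: read the wrist's pose just before it. calibration takes no time and is no camera call.
- env.job_done(): hands the job in; it is judged then, once.
The state is a dict: "clock": time; "joint_positions": joint angles; "dq": joint speeds; "tau": joint torques, N m; "eef_pos": TCP position; "ee_rot": TCP orientation; "wrist_force": force on the tool from outside, world axes, zero at the start; "ft_torque": the same for the moment, N m; "grip_width": finger opening in m; "finger_force": force on a finger pad.
Only numpy, scipy, OpenCV 4.12 (cv2) and the standard library are available. Lean on these libraries where they do the work, as an engineer would, in place of code of your own. Each camera call takes 0.05 s, during which the arm holds its last target. There are 200 camera calls.

### The job

Lock the document box: push its lid shut, then hold the spring catch down with one fingertip while the other fingertip pushes the bolt by its upright tab all the way home through the staple on the lid. Keep the catch held down from before the bolt starts to move until it is home, then let go so that the catch springs back up and the lid stays shut and bolted. Only push and press: nothing is to be picked up or gripped, and the mug, stapler, marker and eraser round and on the box stay where they are.

Things in the scene. Friction and masses are not known exactly. Their poses are not given: they have to be found in the camera images.
- doc_box: Grey steel document box, fixed to the desk, 150 (x) x 260 (y) x 60 mm high. Origin: centre of its underside; x, y along its sides, z up. Top: fixed deck for y from -130 to +10 mm, lid for y from +14 to +130. On the deck, side by side along y: spring catch (centre line x = -26 mm) and bolt (x = +36). Bolt's guide bridges (y = -72 and -4) rise 24 mm above the deck, the catch's housing walls 22 mm.
- lid (a joint): Lid hinge angle in rad, 0 = shut flat with the deck, grows as it opens; starts between 0.25 and 0.5. The hinge line runs along the box's x at y = +130 mm, 60 mm above the desk. A stiff hinge: the lid stays where it is put; about 3 N pressed down near its free edge shut it. While it is open its flange bars the bolt's way.
- lid_press (a point): Point on the lid's top face to push it shut: 85 mm from the hinge line, 30 mm from the free edge, at box x = -25 mm, clear of the staple (at box x = +36 mm on the free edge, 31 mm wide, 28 mm high). Moves with the lid; lid shut, it lies at box (-25, +45, 61) mm.
- bolt (a joint): Travel of the bolt in m along the box's +y: 0 = drawn back (start), 0.042 = fully home against its stop, its rod through the staple on the lid. Stays where it is left; about 2 N slide it while the catch is held down. With the catch up, the catch's tooth in the bolt's comb locks it; it relocks every 14 mm of travel if the catch is let up.
- bolt_tab (a point): Centre of the top of the bolt's upright tab, a steel plate 34 mm wide (box x) and 12 mm thick (box y) that rises to 58 mm above the deck (118 mm above the desk); push its -y face, toward +y. It stands at box (36, -60) mm when drawn, (36, -18) when home; 62 mm in box x from the catch's centre line.
- catch (a joint): Press depth of the spring catch in m: 0 = up (start), grows as it is pressed straight down to its stop at 0.010. Its tooth is clear of the bolt from 0.005 on; it springs back when let go. 3.5 N to start, 7 N fully down.
- catch_top (a point): Centre of the flat top of the catch, a dark press bar 34 mm wide (box x) and 105 mm long (box y, from -110 to -5 mm), so that a fingertip can slide along it while it keeps it down; top 36 mm above the deck (96 mm above the desk) when up. Moves with the catch.
- rubber_eraser: Bystander: eraser 20x46x12 mm on the deck of the box; origin at the centre of its underside.
- marker: Bystander: marker pen 132 mm long lying in front of the box; origin at the centre of its underside.
- stapler: Bystander: stapler 128 mm long, 52 mm high, beside the lid end of the box; origin at the centre of its underside.
- mug: Bystander: mug 86 mm across, 90 mm high, beside the deck end of the box; origin at the centre of its underside.

How it is judged:
By the outcome, as a careful person would: the job done as asked, in the order asked, and still so for the second after the job is handed in, with the robot touching nothing.
It also fails if it takes over 42 s, if anything falls off the work surface, if the arm or the gripper's body presses on something with over 40 N, if the wrist force passes 120 N, or if a joint passes its speed limit or range.

## Working session

There is one attempt and no reset: what is moved stays moved. The work goes in short steps, Python scripts to look and compute and a tool call to move; the robot and the scene stay as the last step left them, time stands still between calls to the robot, and variables do not carry over. Pictures are saved under pics/ and viewed, at most 10 in all, crops included, and the job is handed in when it is done.

Besides the shell and the picture viewer there is one more tool, called after "Request:" by a JSON object that holds its "name" and its "arguments", one argument or row to a line. jog_arm: Moves the arm, as the interface text tells. Its arguments: {"type":"object","properties":{"rows":{"type":"array","items":{"type":"array"}}},"required":["rows"]}

```bash
mkdir -p pics
cat > h.py <<'E'
import numpy as np, cv2
from station import env
def ray(name,uv,st=None):
    c=env.calibration(name);K=np.array(c["intrinsics"])
    if name=="wrist":
        from scipy.spatial.transform import Rotation as R
        T=np.eye(4);q=st["ee_rot"];T[:3,:3]=R.from_quat([q[1],q[2],q[3],q[0]]).as_matrix();T[:3,3]=st["eef_pos"]
        T=T@np.array(c["tool_from_camera"])
    else: T=np.array(c["world_from_camera"])
    return T[:3,3],T[:3,:3]@np.linalg.solve(K,[uv[0],uv[1],1])
def onz(name,uv,z,st=None):
    o,d=ray(name,uv,st);return o+d*(z-o[2])/d[2]
def proj(name,p):
    c=env.calibration(name);T=np.linalg.inv(np.array(c["world_from_camera"]));q=np.array(c["intrinsics"])@(T[:3,:3]@p+T[:3,3]);return q[:2]/q[2]
def save(name,f,s=1.0):
    im=env.get_image(name);cv2.imwrite("pics/"+f,cv2.resize(im[:,:,::-1],None,fx=s,fy=s));return im
E
python3 - <<'E'
from h import *
st=env.read_state();print({k:np.round(v,3) for k,v in st.items()})
for n in("scene","side","wrist"):
    save(n,n+"1.png",1.42)
for n in("scene","side"):print(n,np.round(env.calibration(n)["world_from_camera"],3))
print(np.round(env.calibration("wrist")["tool_from_camera"],3))
E
```

```text
{'clock': np.float64(0.0), 'joint_positions': array([ 1.115,  0.261, -0.139,  1.173, -0.   ,  1.571]), 'dq': array([-0.   , -0.002,  0.003,  0.001,  0.   , -0.   ]), 'tau': array([ 0.0000e+00, -4.0567e+01,  2.5392e+01,  1.9000e-02,  0.0000e+00,
       -0.0000e+00]), 'eef_pos': array([0.231, 0.471, 0.23 ]), 'ee_rot': array([-0.   ,  0.226,  0.974, -0.001]), 'wrist_force': array([-0.389,  0.57 , -0.153]), 'ft_torque': array([-0.029, -0.019, -0.004]), 'finger_force': np.float64(0.0), 'grip_width': np.float64(0.085)}
scene [[ 0.519 -0.517  0.681 -0.053]
 [-0.854 -0.305  0.42  -0.34 ]
 [-0.009 -0.8   -0.6    0.618]
 [ 0.     0.     0.     1.   ]]
side [[ 0.829 -0.364  0.425  0.13 ]
 [-0.559 -0.518  0.647 -0.604]
 [-0.015 -0.774 -0.633  0.684]
 [ 0.     0.     0.     1.   ]]
[[-0.001 -0.96  -0.281  0.071]
 [ 1.    -0.    -0.001  0.001]
 [ 0.001 -0.281  0.96  -0.142]
 [ 0.     0.     0.     1.   ]]
```

View pics/scene1.png

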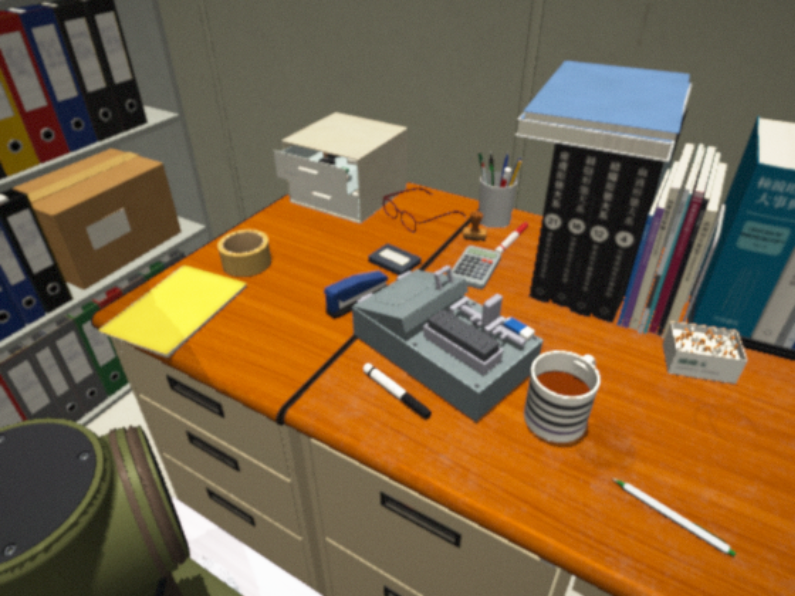

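View pics/side1.png

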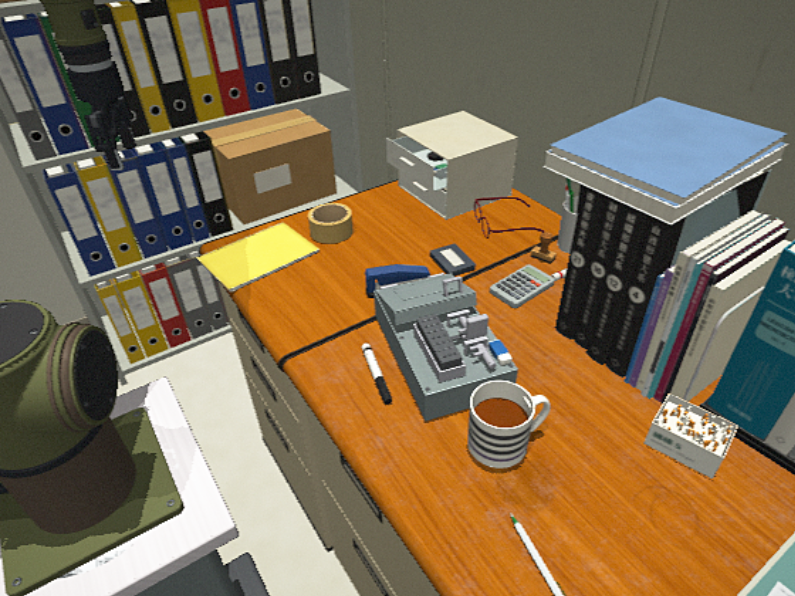

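The scene and side views both show the box mid-desk with its lid partly open. The deck end faces the mug and the marker lies in front. In the scene view the near deck corner is at about (478,390) and the tab at (492,305), in 1.42x pixels. Next I'll enlarge both for accurate corners.

Run:
```python
from h import *
a=cv2.imread("pics/scene1.png");
a=env.get_image("scene")[:,:,::-1][175:305,235:395];b=env.get_image("side")[:,:,::-1][180:310,245:405]
f=lambda i:cv2.resize(i,(640,520),interpolation=cv2.INTER_CUBIC)
cv2.imwrite("pics/c1.png",f(a));cv2.imwrite("pics/c2.png",f(b))
```

```text
(no output)
```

View pics/c1.png

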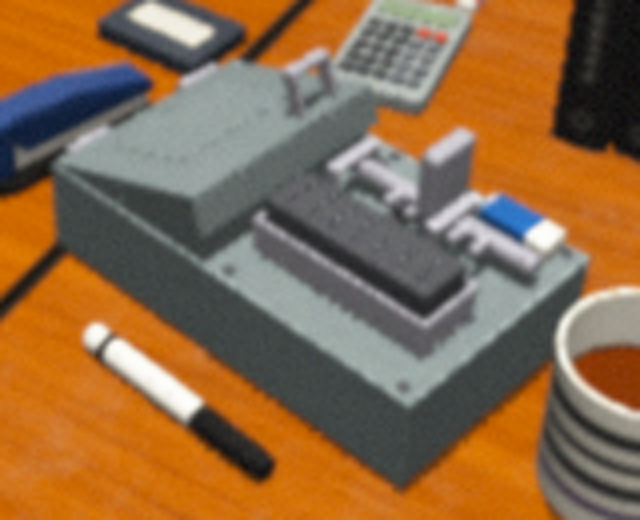

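View pics/c2.png

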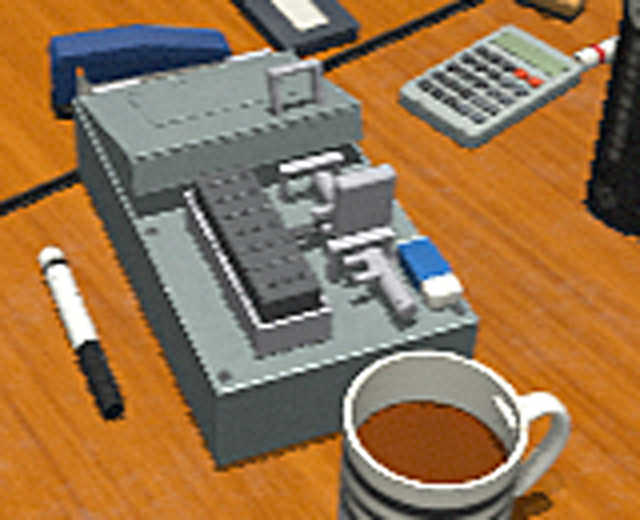

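The crops show the deck corners clearly: scene crop near-top (402,407), right (586,262), left hinge (58,172); side crop (217,396), (477,325), (77,102). The dark catch bar and the grey tab are also clear, and the eraser lies beside the bolt on the deck edge.

Run:
```python
from h import *
S=lambda u,v:("scene",(235+u/4-.4,175+v/4-.4));D=lambda u,v:("side",(245+u/4-.4,180+v/4-.4))
pts={"near":(S(402,407),D(217,396)),"right":(S(586,262),D(477,325)),"left":(S(58,172),D(77,102))}
P={}
for k,v in pts.items():
    a=[onz(n,uv,.06) for n,uv in v];print(k,np.round(a,4).tolist());P[k]=np.mean(a,0)
ey=P["left"]-P["near"];ex=P["right"]-P["near"];print(np.linalg.norm(ey),np.linalg.norm(ex),np.degrees(np.arctan2(ey[1],ey[0])),np.degrees(np.arctan2(ex[1],ex[0])))
# fit
th=np.arctan2(ey[1],ey[0])-np.pi/2
R=np.array([[np.cos(th),-np.sin(th)],[np.sin(th),np.cos(th)]])
L={"near":(-.075,-.13),"right":(.075,-.13),"left":(-.075,.13)}
o=np.mean([P[k][:2]-R@np.array(L[k]) for k in L],0);print("origin",o,"th",np.degrees(th))
np.save("box.npy",[*o,th])
for n,uv in (S(449,143),D(364,174)):print("tab",R.T@(onz(n,uv,.118)[:2]-o))
for n,uv in (D(292,297),D(224,176),S(445,290)):print("catch",R.T@(onz(n,uv,.096)[:2]-o))
# hinge free edge: side crop lid corner (133,152)
for n,uv in (D(133,155),S(195,197)):
  o3,d=ray(n,uv); # intersect box plane x=-.075
  nrm=np.array([R[0,0],R[1,0],0]);p0=np.array([*(o+R@[-.075,0]),0]);X=o3+d*(nrm@(p0-o3))/(nrm@d)
  l=R.T@(X[:2]-o);print("lidcorner",l,X[2],np.arctan2(X[2]-.06,.13-l[1]))
```

```text
near [[0.4438, -0.1614, 0.06], [0.4445, -0.1645, 0.06]]
right [[0.586, -0.2012, 0.06], [0.587, -0.2033, 0.06]]
left [[0.5073, 0.0788, 0.06], [0.5115, 0.0827, 0.06]]
0.25224725068607107 0.147654703461894 75.00109634890215 -15.443202398398682
origin [ 0.54872124 -0.05943353] th -14.998903651097846
tab [ 0.03868675 -0.05693682]
tab [ 0.03750677 -0.05604056]
catch [-0.02519071 -0.10846738]
catch [-0.02501366 -0.00839832]
catch [-0.02978972 -0.11118302]
lidcorner [-0.075       0.00051646] 0.11896028111991097 0.4272937571643526
lidcorner [-0.075       0.01365022] 0.10599175365622249 0.37643832912687925
```

```bash
cat >> h.py <<'E'
from scipy.spatial.transform import Rotation as Ro
def go(*locs):
    x,y,th=np.load("box.npy");st=env.read_state();q=st["ee_rot"];T=Ro.from_quat([q[1],q[2],q[3],q[0]])
    A=Ro.from_euler('z',th);tgt=Ro.from_matrix((A*Ro.from_matrix(np.array([[0,1,0],[1,0,0],[0,0,-1.]]))).as_matrix())
    here=A.inv().apply(st["eef_pos"]-[x,y,0]);print("at",np.round(here*1e3,1),"F",np.round(A.inv().apply(st["wrist_force"]),2),"w",round(st["grip_width"]*1e3,1),"t",st["clock"])
    print("turn",np.round((T.inv()*tgt).as_rotvec(degrees=True),2))
    for l in locs:
        p=np.array([x,y,0])+A.apply(np.array(l)/1e3);print(l,"->",np.round(T.inv().apply(p-st["eef_pos"])*1e3,1))
E
python3 -c "
from h import *
go((-25,45,200),(-25,40,130))"
```

```text
at [-444.3  430.2  230.9] F [ 0.21 -0.04  0.31] w 85.3 t 0.25
turn [-5.000e-02  4.000e-02  7.888e+01]
(-25, 45, 200) -> [-485.7 -297.2   31.2]
(-25, 40, 130) -> [-486.6 -302.   101.2]
```

Request:
{"name": "jog_arm", "arguments": {
  "rows": [
    [0,[-486,-297,20],[0,0,78.9]],
    [0,[-486,-297,20],[0,0,78.9]],
    [0,[-486,-297,20],[0,0,78.9]],
    [0,[-486,-297,20],[0,0,78.9]],
    [0,[-486,-297,20],[0,0,78.9]],
    [0,[-486,-297,20],[0,0,78.9]],
    [0,[-486,-297,20],[0,0,78.9]],
    [0,[-486,-297,20],[0,0,78.9]],
    [0,[-486,-297,20],[0,0,78.9]],
    [0,[-486,-297,20],[0,0,78.9]]
  ]
}}

```text
clock: 1.25
eef_pos: [0.5, 0.0478, 0.2138]
ee_rot: [0.0, 0.794, 0.607, 0.0]
wrist_force: [0.4, 0.2, -0.4]
grip_width: -0.0002
finger_force: 0.0
```

Request:
{"name": "jog_arm", "arguments": {
  "rows": [
    [0,[0,0,0],[0,0,0]],
    [0,[0,0,0],[0,0,0]]
  ]
}}

```text
clock: 1.45
eef_pos: [0.4994, 0.0487, 0.2134]
ee_rot: [-0.0, 0.794, 0.608, -0.0]
wrist_force: [-0.2, 0.1, -0.3]
grip_width: 0.0002
finger_force: 0.0
```

```bash
python3 -c "
from h import *
go((-25,45,200))
save('wrist','w1.png',1.42)"
```

```text
at [-75.6  91.7 213.4] F [-0.24  0.08 -0.28] w 0.2 t 1.45
turn [-0.06 -0.   -0.17]
(-25, 45, 200) -> [-46.5  50.8  13.3]
```

View pics/w1.png

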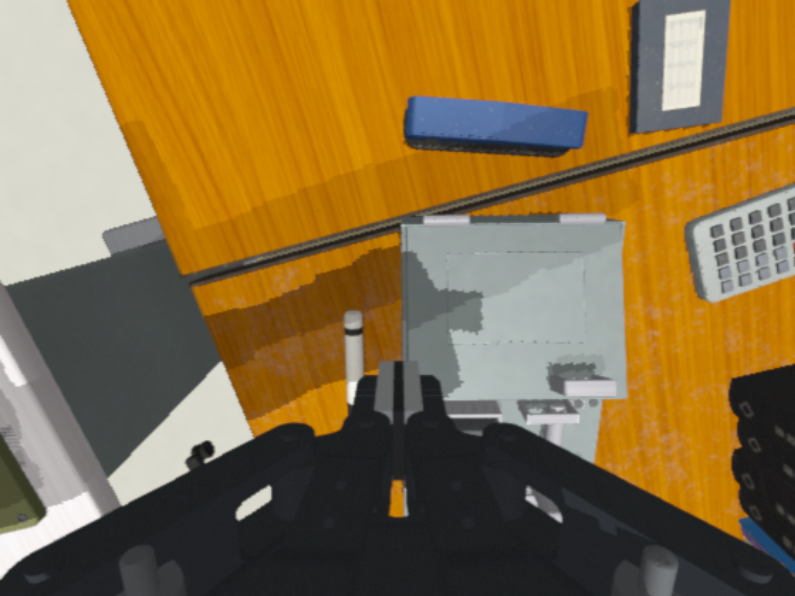

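The wrist view shows the box square to the tool. The hinge-end corners are at (402,222) and (624,222), with the staple at (590,387), in 1.42x pixels. I'll use the hinge corners to refine the box pose.

```bash
python3 -c "
from h import *
st=env.read_state();x,y,th=np.load('box.npy');A=Ro.from_euler('z',-th)
for u,v in((402,222),(624,222)):
  for z in (.06,):print(np.round(A.apply(onz('wrist',(u/1.42-.2,v/1.42-.2),z,st)-[x,y,0])*1e3,1))
"
```

```text
[-73.6 134.9  60. ]
[ 74.  134.7  60. ]
```

Request:
{"name": "jog_arm", "arguments": {
  "rows": [
    [0,[-46,51,40],[0,0,0]],
    [0,[-46,51,75],[0,0,0]],
    [0,[-46,51,100],[0,0,0]],
    [0,[-46,51,115],[0,0,0]],
    [0,[-46,51,125],[0,0,0]],
    [0,[-46,51,135],[0,0,0]],
    [0,[-46,51,142],[0,0,0]],
    [0,[-46,51,147],[0,0,0]]
  ]
}}

```text
clock: 2.3
eef_pos: [0.5368, -0.0074, 0.0669]
ee_rot: [0.0, 0.793, 0.609, 0.0]
wrist_force: [-0.4, -0.2, 1.0]
grip_width: 0.0002
finger_force: 0.5
```

```bash
python3 -c "
from h import *
go((-25,45,61))"
```

```text
at [-25.   47.2  66.9] F [-0.29 -0.27  1.04] w 0.2 t 2.3
turn [ 0.05 -0.01  0.04]
(-25, 45, 61) -> [-2.2  0.   5.9]
```

Request:
{"name": "jog_arm", "arguments": {
  "rows": [
    [0,[0,0,3],[0,0,0]],
    [0,[0,0,5],[0,0,0]],
    [0,[0,0,6.5],[0,0,0]],
    [0,[0,0,8],[0,0,0]],
    [0,[0,0,8],[0,0,0]]
  ]
}}

```text
clock: 2.8
eef_pos: [0.5369, -0.0078, 0.0599]
ee_rot: [0.0, 0.793, 0.609, 0.001]
wrist_force: [-2.5, -0.1, 8.2]
grip_width: -0.0
finger_force: 3.9
```

Request:
{"name": "jog_arm", "arguments": {
  "rows": [
    [0,[0,0,2],[0,0,0]],
    [0,[0,0,2.5],[0,0,0]],
    [0,[0,0,2.5],[0,0,0]],
    [0,[0,0,-30],[0,0,0]],
    [0,[0,0,-75],[0,0,0]],
    [48,[0,0,-90],[0,0,0]],
    [48,[-45,10,-92],[0,0,0]],
    [48,[-90,20,-92],[0,0,0]],
    [48,[-132,30,-92],[0,0,0]],
    [48,[-132,30,-92],[0,0,0]]
  ]
}}

```text
clock: 3.8
eef_pos: [0.5318, -0.1481, 0.1511]
ee_rot: [0.002, 0.795, 0.606, -0.0]
wrist_force: [-1.2, 0.3, 0.1]
grip_width: 0.0484
finger_force: 0.0
```

```bash
python3 -c "
from h import *
go((5,-83,110))
a=save('side','s2.png',1.42);b=save('wrist','w2.png',1.42)
b=cv2.resize(a[130:310,215:435,::-1],(770,590),interpolation=cv2.INTER_CUBIC);cv2.imwrite('pics/c3.png',b)"
```

```text
at [  6.6 -90.  151.1] F [-1.23 -0.    0.09] w 48.4 t 3.8
turn [ 0.14  0.12 -0.38]
(5, -83, 110) -> [ 7.1 -1.7 41.1]
```

View pics/c3.png

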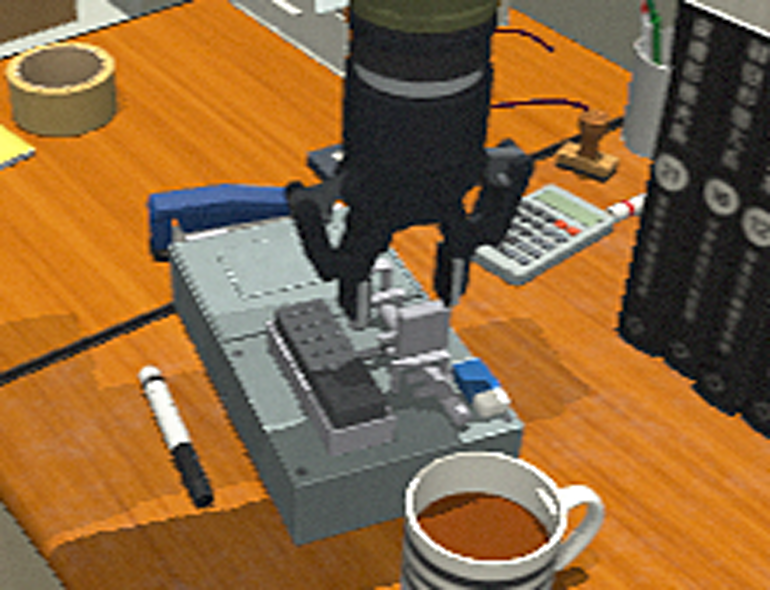

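View pics/w2.png

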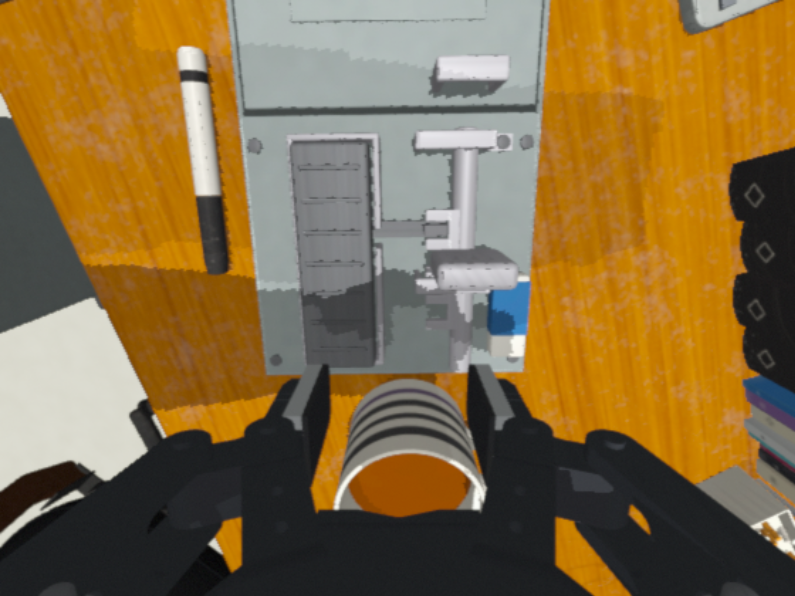

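The lid is now shut flush with the deck. In the wrist view the catch bar is centred at about (338,250) with its near end at row 365. The tab top spans columns 438-517, rows 263-290. I'll check both against the box frame.

```bash
python3 -c "
from h import *
st=env.read_state();x,y,th=np.load('box.npy');A=Ro.from_euler('z',-th)
for u,v,z in((438,276,.118),(517,276,.118),(478,289,.118),(303,365,.096),(376,365,.096),(332,141,.096),(265,373,.06),(522,373,.06)):
  print(u,v,np.round(A.apply(onz('wrist',(u/1.42-.2,v/1.42-.2),z,st)-[x,y,0])*1e3,1))
"
```

```text
438 276 [ 21.9 -53.6 118. ]
517 276 [ 54.2 -53.7 118. ]
478 289 [ 38.5 -59.2 118. ]
303 365 [ -40.9 -102.7   96. ]
376 365 [  -5.3 -102.8   96. ]
332 141 [-22.1  -0.2  96. ]
265 373 [ -71.8 -123.8   60. ]
522 373 [  77.3 -124.3   60. ]
```

Request:
{"name": "jog_arm", "arguments": {
  "rows": [
    [48,[10,0,30],[0,0,-0.4]],
    [48,[10,0,45],[0,0,-0.4]],
    [48,[10,0,52],[0,0,-0.4]],
    [48,[10,0,56],[0,0,-0.4]],
    [48,[10,0,58],[0,0,-0.4]],
    [48,[10,0,58],[0,0,-0.4]]
  ]
}}

```text
clock: 4.5
eef_pos: [0.5341, -0.1329, 0.0934]
ee_rot: [-0.0, 0.791, 0.612, 0.0]
wrist_force: [-1.1, 1.3, 1.8]
grip_width: 0.0481
finger_force: 0.6
```

```bash
python3 -c "
from h import *
go((7,-80,85))"
```

```text
at [  4.9 -74.7  93.4] F [-1.4   1.01  1.79] w 48.1 t 4.5
turn [ 0.01 -0.06  0.41]
(7, -80, 85) -> [-5.3  2.1  8.4]
```

Request:
{"name": "jog_arm", "arguments": {
  "rows": [
    [48,[-5,2,0],[0,0,0.4]],
    [48,[-5,2,0],[0,0,0.4]],
    [48,[-5,2,1.5],[0,0,0.4]],
    [48,[-5,2,3],[0,0,0.4]],
    [48,[-5,2,3],[0,0,0.4]]
  ]
}}

```text
clock: 5.0
eef_pos: [0.5355, -0.1398, 0.0903]
ee_rot: [0.001, 0.794, 0.609, 0.0]
wrist_force: [0.3, -2.6, 3.9]
grip_width: 0.0481
finger_force: 2.0
```

```bash
python3 -c "
from h import *
go((7,-80,85))"
```

```text
at [  8.  -81.   90.3] F [ 0.94 -2.44  3.87] w 48.1 t 5.0
turn [ 0.13  0.08 -0.04]
(7, -80, 85) -> [ 1.  -1.   5.3]
```

Request:
{"name": "jog_arm", "arguments": {
  "rows": [
    [48,[0,0,2],[0,0,0]],
    [48,[0,0,4],[0,0,0]],
    [48,[0,0,6],[0,0,0]],
    [48,[0,0,7.5],[0,0,0]],
    [48,[0,0,7.5],[0,0,0]]
  ]
}}

```text
clock: 5.5
eef_pos: [0.5355, -0.1398, 0.0833]
ee_rot: [0.001, 0.793, 0.609, 0.0]
wrist_force: [-0.9, -4.7, 9.4]
grip_width: 0.0476
finger_force: 4.5
```

```bash
python3 -c "
from h import *
go((7,-80,83))
a=env.get_image('side');cv2.imwrite('pics/c4.png',cv2.resize(a[180:300,255:400,::-1],(725,600),interpolation=cv2.INTER_CUBIC))"
```

```text
at [  8.1 -81.   83.3] F [ 0.35 -4.74  9.37] w 47.6 t 5.5
turn [ 0.14  0.09 -0.03]
(7, -80, 83) -> [ 1.  -1.1  0.3]
```

View pics/c4.png

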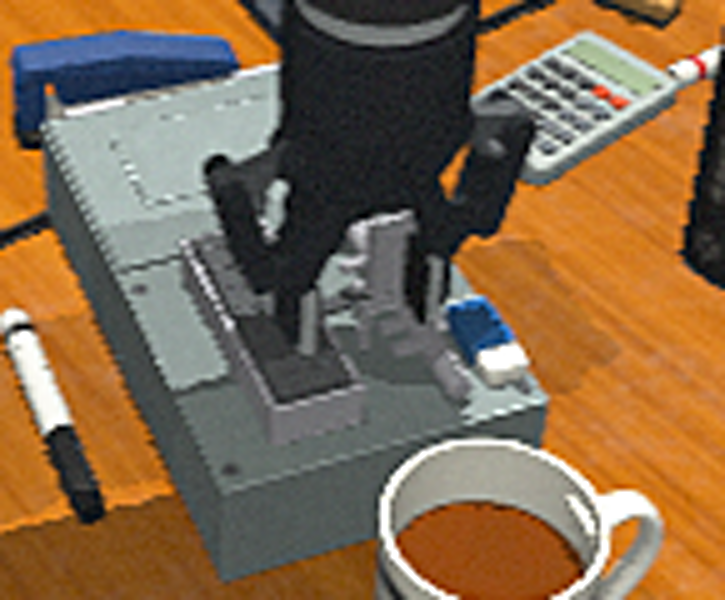

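The side crop shows the left fingertip on the catch bar at (300,345) and the right finger in front of the tab at (430,315). The lid is flush. Fy is larger than I expected, so I'll back off 4 mm to check.

Request:
{"name": "jog_arm", "arguments": {
  "rows": [
    [48,[-2,0,0],[0,0,0]],
    [48,[-4,0,0],[0,0,0]],
    [48,[-4,0,0],[0,0,0]]
  ]
}}

```text
clock: 5.85
eef_pos: [0.5354, -0.1404, 0.0832]
ee_rot: [-0.001, 0.793, 0.609, 0.003]
wrist_force: [2.3, 4.0, 7.7]
grip_width: 0.0482
finger_force: 4.3
```

```bash
python3 -c "
from h import *
go();print(env.read_state()['ft_torque'])"
```

```text
at [  8.  -81.6  83.2] F [1.19 4.46 7.75] w 48.2 t 5.85
turn [ 0.14 -0.37  0.02]
[ 0.9392508  -0.23287946 -0.11009949]
```

Request:
{"name": "jog_arm", "arguments": {
  "rows": [
    [48,[0,0,-1],[0,0,0]],
    [48,[0,0,-2],[0,0,0]],
    [48,[0,0,-2],[0,0,0]]
  ]
}}

```text
clock: 6.15
eef_pos: [0.5353, -0.1403, 0.0849]
ee_rot: [-0.001, 0.793, 0.609, 0.003]
wrist_force: [2.2, 3.7, 5.5]
grip_width: 0.0478
finger_force: 2.9
```

```bash
python3 -c "
from h import *
go();print(env.read_state()['ft_torque'])"
```

```text
at [  8.  -81.6  84.9] F [1.13 4.16 5.51] w 47.8 t 6.15
turn [ 0.12 -0.34  0.04]
[ 0.86378143 -0.4786651  -0.11592404]
```

Request:
{"name": "jog_arm", "arguments": {
  "rows": [
    [48,[0,0,1],[0,0,0]],
    [48,[0,0,2.3],[0,0,0]],
    [48,[2,0,2.3],[0,0,0]],
    [48,[4,0,2.3],[0,0,0]],
    [48,[7,0,2.3],[0,0,0]],
    [48,[10,0,2.3],[0,0,0]],
    [48,[13,0,2.3],[0,0,0]],
    [48,[16,0,2.3],[0,0,0]]
  ]
}}

```text
clock: 6.95
eef_pos: [0.5379, -0.1305, 0.0833]
ee_rot: [0.003, 0.794, 0.608, -0.002]
wrist_force: [-2.0, -10.6, 12.0]
grip_width: 0.048
finger_force: 6.7
```

```bash
python3 -c "
from h import *
go()"
```

```text
at [  7.9 -71.4  83.3] F [  0.8  -10.75  12.04] w 48.0 t 6.95
turn [ 0.14  0.41 -0.09]
```

Request:
{"name": "jog_arm", "arguments": {
  "rows": [
    [48,[0,0,-0.6],[0,0,0]],
    [48,[1,0,-1],[0,0,0]],
    [48,[3,0,-1],[0,0,0]],
    [48,[5,0,-1],[0,0,0]],
    [48,[7,0,-1],[0,0,0]]
  ]
}}

```text
clock: 7.45
eef_pos: [0.5397, -0.1222, 0.0835]
ee_rot: [0.002, 0.794, 0.608, -0.001]
wrist_force: [-0.6, -6.1, 7.0]
grip_width: 0.0477
finger_force: 4.0
```

```bash
python3 -c "
from h import *
go()"
```

```text
at [  7.6 -63.   83.5] F [ 1.   -6.04  7.02] w 47.7 t 7.45
turn [ 0.08  0.21 -0.07]
```

Request:
{"name": "jog_arm", "arguments": {
  "rows": [
    [48,[3,0,0],[0,0,0]],
    [48,[6,0,0],[0,0,0]],
    [48,[9,0,0],[0,0,0]],
    [48,[12,0,0],[0,0,0]],
    [48,[15,0,0],[0,0,0]],
    [48,[18,0,0],[0,0,0]],
    [48,[21,0,0],[0,0,0]],
    [48,[24,0,0],[0,0,0]]
  ]
}}

```text
clock: 8.25
eef_pos: [0.5458, -0.0989, 0.0834]
ee_rot: [0.002, 0.794, 0.608, -0.001]
wrist_force: [-1.2, -6.9, 7.0]
grip_width: 0.0481
finger_force: 4.0
```

```bash
python3 -c "
from h import *
go()
a=env.get_image('side');cv2.imwrite('pics/c5.png',cv2.resize(a[180:300,255:400,::-1],(725,600),interpolation=cv2.INTER_CUBIC))"
```

```text
at [  7.4 -38.9  83.4] F [ 0.68 -7.    7.03] w 48.1 t 8.25
turn [ 0.06  0.2  -0.07]
```

View pics/c5.png

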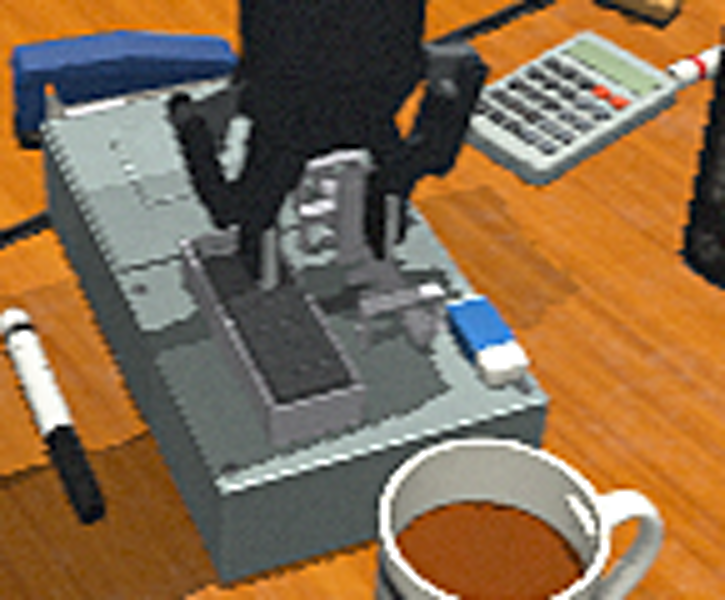

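The tab has moved forward past the rear bridge, to about (345,220). The bar is still pressed level with its housing, and the other objects haven't moved. I'll push on until the bolt reaches its stop.

Request:
{"name": "jog_arm", "arguments": {
  "rows": [
    [48,[2,0,0],[0,0,0]],
    [48,[4,0,0],[0,0,0]],
    [48,[6,0,0],[0,0,0]],
    [48,[8,0,0],[0,0,0]]
  ]
}}

```text
clock: 8.7
eef_pos: [0.5477, -0.0913, 0.0834]
ee_rot: [0.002, 0.794, 0.608, -0.001]
wrist_force: [-1.5, -11.3, 8.0]
grip_width: 0.0484
finger_force: 6.7
```

```bash
python3 -c "
from h import *
go()"
```

```text
at [  7.3 -31.1  83.4] F [  1.48 -11.27   8.03] w 48.4 t 8.7
turn [ 0.05  0.23 -0.07]
```

Request:
{"name": "jog_arm", "arguments": {
  "rows": [
    [48,[1,0,0],[0,0,0]],
    [48,[2,0,0],[0,0,0]],
    [48,[3,0,0],[0,0,0]],
    [48,[3,0,0],[0,0,0]]
  ]
}}

```text
clock: 9.1
eef_pos: [0.5477, -0.0913, 0.0835]
ee_rot: [0.003, 0.794, 0.607, -0.004]
wrist_force: [-3.6, -14.3, 9.1]
grip_width: 0.0482
finger_force: 8.2
```

```bash
python3 -c "
from h import *
go()"
```

```text
at [  7.2 -31.   83.5] F [  0.24 -14.74   9.14] w 48.2 t 9.1
turn [ 0.06  0.58 -0.2 ]
```

Request:
{"name": "jog_arm", "arguments": {
  "rows": [
    [48,[-2,0,0],[0,0,0]],
    [48,[-4,0,-1],[0,0,0]],
    [48,[-5,0,-8],[0,0,0]],
    [48,[-8,0,-20],[0,0,0]],
    [48,[-10,0,-50],[0,0,0]],
    [48,[-10,0,-100],[0,0,0]],
    [48,[-20,-50,-125],[0,0,0]],
    [48,[-20,-95,-125],[0,0,0]],
    [48,[-20,-140,-125],[0,0,0]],
    [48,[-20,-140,-125],[0,0,0]]
  ]
}}

```text
clock: 10.1
eef_pos: [0.3988, -0.0673, 0.2068]
ee_rot: [-0.004, 0.793, 0.609, -0.003]
wrist_force: [0.2, 0.2, 0.0]
grip_width: 0.0479
finger_force: 0.0
```

```bash
python3 -c "
from h import *
go()
a=env.get_image('side');b=env.get_image('scene')
f=lambda i:cv2.resize(i[:,:,::-1],(400,600-60),interpolation=cv2.INTER_CUBIC)
cv2.imwrite('pics/c6.png',np.hstack([f(a[170:332,265:385]),f(b[165:327,265:385])]))"
```

```text
at [-142.8  -46.4  206.8] F [0.13 0.29 0.  ] w 47.9 t 10.1
turn [-0.61 -0.02  0.04]
```

View pics/c6.png

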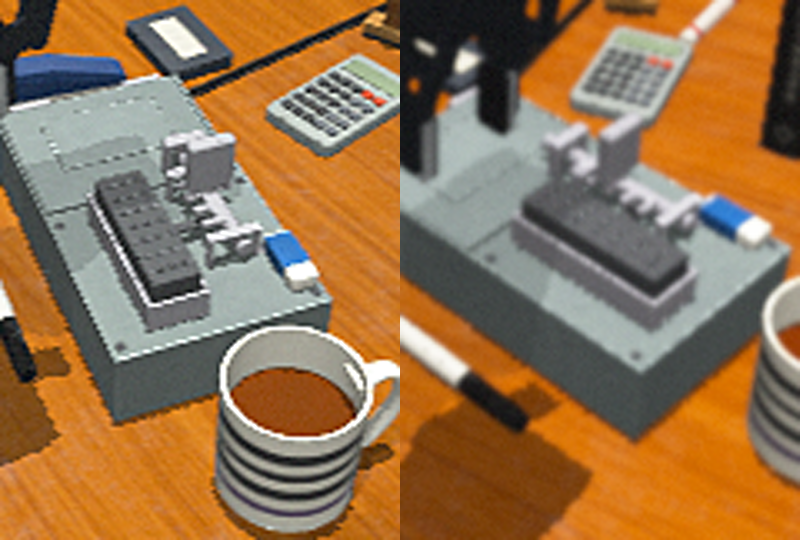

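The lid is shut, the catch is back up above its housing walls, and the tab stands against the front bridge at about (213,138) in the left half. I'll do one quick check of the tab's travel, then hand in.

```bash
python3 -c "
from h import *
x,y,th=np.load('box.npy');A=Ro.from_euler('z',-th)
p=A.apply(onz('side',(265+213/3.333-.4,170+137/3.333-.4),.118)-[x,y,0])*1e3;print(p,'travel',p[1]+56.04)
if abs(p[1]+56.04-42)<4: print(env.job_done())
"
```

```text
[ 40.05685545 -12.21718899 118.        ] travel 43.82281100782156
the job is handed in; nothing more can be done
None
```

The box is locked and the job is handed in: the lid is shut, the bolt is home against its stop (about 43 mm measured by camera), and the catch was held down throughout the push and has sprung back up. No bystander was seen to move, and the arm was clear of everything at about 10 s.

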